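Rotary cutter from the tool bin into its stand

ROBOT

A 7-joint arm with a two-finger parallel gripper is mounted at the origin on the work surface. World frame = base frame: x ahead of the robot, y to its left, z up, the work surface at z = 0. Lengths are in m, angles in rad, forces in N, time in s.
With the tool pointing down it reaches from about 0.425 to 0.875 m from the base axis. Payload 4.7 kg.
Tool frame: the origin (TCP) lies midway between the tips of the shut fingers; the grasp point (between the pads) lies 19 mm behind it; z points along the fingers, x is the direction in which the jaws open and shut, and the axes are right-handed (so a half turn about z gives the same grasp; the last joint's range is limited). The gripper opens to 87 mm and grips with 3 to 60 N. Pads are 19 mm wide; open, the fingers measure 117 mm over their backs; the gripper's body (75 mm by 190 mm) begins 51 mm behind the grasp point.
Start: joints at [-1.173, 0.321, -0.07, 1.45, 0.023, 1.371, -0.057], TCP at [0.243, 0.603, 0.223] pointing down, gripper open.
Joint ranges: [-2.86, 2.86], [-0.3, 2.09], [-1.38, 1.24], [0.06, 2.45], [-1.56, 4.7], [0.09, 2.05], [-2.69, 2.69]. Speed limits (rad/s): [2.57, 2.57, 3.14, 3.14, 3.14, 3.14, 3.14].

INTERFACE

Orientations are given as a rotation vector (axis times angle).
In Python, from station import manip gives the robot as it stands.
- The arm moves only by the shell command python3 -m inch 'ROWS'. ROWS is JSON, one flat list of numbers, 7 for each row, row after row: the gripper's target within -1 to 1 (shut at 1, half-way at 0, fully open at -1), then the shift along the world's x, y, z as a fraction of full scale, then the turn, a rotation vector about the world's x, y, z as a fraction of full scale. A call has 1 to 5 rows; each row is the pose to reach, as a shift and turn from the pose commanded when the call began; what a row does not reach only later rows make up. Full scale, the value 1, is 0.1 m for a shift and 90 degrees for a turn. A row lasts 1/12 s, in which the tool goes at most 41.7 mm and 7.16 degrees, less where a joint would pass 70% of its speed; a pose out of reach is approached as far as the arm can. A call with a number of a shift or a turn outside -1 to 1 is refused whole. A call with a gripper value outside its range is refused whole. The fingers move at their own pace and stop on an object; the grip force is fixed at half the most. Time passes only in rows, so rows that repeat a pose let the fingers close. It gives the time, the measured TCP pose, the force and the opening at its end, in the units of the state.
- manip.observe(): the state, without advancing time (a new reading comes with each control period).
- manip.snapshot(name): name is "scene" or "top"; returns the picture (480x640x3 uint8, red, green, blue); there is no depth.
- manip.camera_model(name): a dict with "vertical_fov" (degrees; the focal length in pixels is half the picture's height over the tangent of half this angle, whatever the lens; pixels are square), "cx", "cy" (the principal point, pixels), "R" (3x3) and "t" (3): a world point X has camera coordinates R X + t. Camera axes: x right, y down, z forward; pixel columns grow to the right and rows downward; lengths in m; the calibration is good to about 2 mm. A picture is of the moment at which its call begins. camera_model takes no time and is no camera call.
- manip.job_done(): hands the job in, once; it reports no verdict.
The state is a dict: "time_s": time; "joint_positions": joint angles; "dq": joint speeds; "joint_efforts": joint torques, N m; "eef_pos": TCP position; "eef_rot": TCP orientation; "wrist_force": force on the tool from outside, world axes, zero at the start; "ft_torque": the same for the moment, N m; "gripper_width": finger opening in m.
Only numpy, scipy, OpenCV 4.12 (cv2) and the standard library are available. Lean on these libraries where they do the work, as an engineer would, in place of code of your own. Each camera call takes 0.05 s, during which the arm holds its last target. There are 200 camera calls.

TASK

Find the rotary cutter, the hand tool with the thin round disc for a head, among the tools in the bin; take it out, lay it flat on the open cutting mat and let go of it. Then take it again in a way that lets you turn it upright (a slanted grip helps), and stand it disc end down in the well of the tool stand, lowering it to the floor of the well before you let go. Leave the other tools in the bin, and do not disturb the two thread spools and the tin on the mat.

Things in the scene. Friction and masses are not known exactly. Their poses are not given: they have to be found in the camera images.
- cutter: Rotary cutter lying flat, 170 mm long: white box handle 130 x 30 wide x 28 thick mm; at the other end a flat round disc 46 mm across, 14 thick, at mid-thickness. Origin: mid-length (85 mm from either end), underside of the handle. x: along it from disc end to butt; y: width; z: up through the thickness. Handle: x -45 to +85 mm. Its slot in the bin varies.
- cutter_blade (a point): Outermost point of the cutter's disc end, on the tool's long axis, at mid-thickness (14 mm above the underside): at x = -85 mm in the cutter's frame.
- roller: Same white handle as the cutter (130 x 30 x 28 mm, black grip strips), with a barrel roller 46 mm wide and 27 mm in diameter across the end. Overall 170 mm long; origin at mid-length on the underside, x axis from head to butt, z up.
- brush: Same white handle as the cutter (130 x 30 x 28 mm, black grip strips), with a rectangular brush head 45 x 46 mm, 24 mm thick. Overall 170 mm long; origin at mid-length on the underside, x axis from head to butt, z up.
- creaser: Same white handle as the cutter (130 x 30 x 28 mm, black grip strips), with a thin flat rectangular blade 45 x 34 x 6 mm. Overall 170 mm long; origin at mid-length on the underside, x axis from head to butt, z up.
- bin: Open grey plastic bin, fixed, outside 250 (x) x 290 (y) x 55 (z) mm, walls and floor 4 mm. Origin: centre of its underside. Four tools lie in it side by side along its x axis, about 64 mm apart, some head to tail; small bobbins (22 mm across, 12 high) lie along its two ends. Its walls leave no room for a slanted grip inside.
- mat: Grey cutting mat 620 (x) x 1200 (y) mm, 3 mm thick, fixed on the table; its top is at z = 0.003. Origin: centre of its underside. The bin, stand, spools and tin stand on it; the middle, between bin and stand, is free.
- stand: Wooden tool stand, fixed: base plate 100 (x) x 120 (y) x 5 mm, on it one upright open-topped box 54 (x) x 70 (y) mm outside, rim 85 mm above the underside. Inside is the well, 44 (x) x 60 (y) mm, 80 deep. The disc's 46 mm width goes along the stand's y; either way round is right. Origin: centre of the underside.
- well_floor (a point): Centre of the floor of the well, 5 mm above the stand's underside; axes those of the stand.
- spool_a: Bystander: standing thread spool, 60 mm high, 44 mm across. Origin: centre of the underside.
- spool_b: Bystander: a second spool, the same.
- tin: Bystander: round flat tin, 76 mm across, 30 mm high. Origin: centre of the underside.

How it is judged:
On the way, in this order (a step that is already met when the one before it is completed fails the run):
1. the rotary cutter lies flat on the cutting mat, outside the bin, let go and at rest (contact force between cutter and mat above 0.3 N and contact force between cutter and the fingers below 0.05 N and linear speed of cutter below 0.02 m/s and contact force between cutter and bin below 0.05 N and height (world z) of cutter below 0.04 m and (angle between cutter's own z axis and vertical below 0.15 rad or angle between cutter's own z axis and vertical above 2.99 rad)), for 0.2 s.
2. the cutter, still held by the fingers, stands disc end down on the floor of the well (z of cutter_blade in the frame of well_floor between -0.006 and 0.008 m and x of cutter_blade in the frame of well_floor between -0.022 and 0.022 m and y of cutter_blade in the frame of well_floor between -0.03 and 0.03 m and angle between cutter's own x axis and vertical below 0.44 rad and contact force between cutter and the fingers above 0.5 N), for 0.1 s.
At the end, for the whole second after the job is handed in: The rotary cutter stands in the well of the stand, released and at rest, disc end down: its disc end within 10 mm of the well's floor and between the well's walls, its long axis within 25 degrees of upright (leaning against the rim is fine). The roller, brush and creaser are still in the bin (z of cutter_blade in the frame of well_floor between -0.006 and 0.01 m and x of cutter_blade in the frame of well_floor between -0.022 and 0.022 m and y of cutter_blade in the frame of well_floor between -0.03 and 0.03 m and angle between cutter's own x axis and vertical below 0.44 rad and linear speed of cutter below 0.02 m/s and contact force between cutter and the fingers below 0.05 N and x of roller in the frame of bin between -0.123 and 0.123 m and y of roller in the frame of bin between -0.143 and 0.143 m and z of each of roller, brush, creaser in the frame of bin below 0.05 m and x of brush in the frame of bin between -0.123 and 0.123 m and y of brush in the frame of bin between -0.143 and 0.143 m and x of creaser in the frame of bin between -0.123 and 0.123 m and y of creaser in the frame of bin between -0.143 and 0.143 m); the robot touches nothing.
It fails at once if the spool_a is pushed more than 30 mm or tipped over (distance of spool_a from where it was at the start of the episode above 0.03 m or angle between spool_a's own z axis and vertical above 0.5 rad).
It fails at once if the spool_b is pushed more than 30 mm or tipped over (distance of spool_b from where it was at the start of the episode above 0.03 m or angle between spool_b's own z axis and vertical above 0.5 rad).
It fails at once if the tin is pushed more than 30 mm or tipped over (distance of tin from where it was at the start of the episode above 0.03 m or angle between tin's own z axis and vertical above 0.5 rad).
It fails at once if another tool is lifted out of the bin (z of any of roller, brush, creaser in the frame of bin above 0.08 m).
It also fails if it takes over 61 s, if anything falls off the work surface, if the arm or the gripper's body presses on something with over 40 N, if the wrist force passes 120 N, or if a joint passes its speed limit or range.

## Working session

There is one attempt and no reset: what is moved stays moved. The work goes in short steps, Python scripts to look and compute and a shell command to move; the robot and the scene stay as the last step left them, time stands still between calls to the robot, and variables do not carry over. Pictures are saved under pics/ and viewed, about 8 in all and at most 12, crops included, and the job is handed in when it is done.

```bash
mkdir -p pics; ls; python3 - <<'E'
from station import manip
import cv2,json
for n in("scene","top"):
    im=manip.snapshot(n); cv2.imwrite(f"pics/{n}0.png",im[:,:,::-1]); print(n,manip.camera_model(n))
print(manip.observe())
E
```

```text
pics
scene {'vertical_fov': 45.22112773104156, 'cx': 326.3724674613445, 'cy': 232.7714830827732, 'R': array([[ 0.87945726,  0.47596803, -0.00305876],
       [ 0.33571914, -0.62484597, -0.70488309],
       [-0.33741307,  0.61888767, -0.7093169 ]]), 't': array([-0.56272714, -0.13871822,  1.70426699])}
top {'vertical_fov': 54.92316444073365, 'cx': 314.55465032168627, 'cy': 241.44086892598642, 'R': array([[ 0.00762915, -0.99993424, -0.00856269],
       [-0.98991388, -0.00634075, -0.14152848],
       [ 0.14146488,  0.00955606, -0.98989715]]), 't': array([0.07424044, 0.60261618, 1.09819063])}
{'time_s': 0.1, 'joint_positions': array([-1.17289358,  0.32170202, -0.07007195,  1.45154287,  0.0226148 ,
        1.37076781, -0.0569522 ]), 'dq': array([ 0.00081636, -0.0017664 ,  0.00029333, -0.00306854, -0.00074295,
       -0.00037998, -0.00010425]), 'joint_efforts': array([-2.54149536e-04, -4.92574632e+01, -4.05697161e-01, -3.13400853e+01,
       -6.41502393e-02,  3.94561957e-02,  6.41599627e-05]), 'eef_pos': array([0.24326972, 0.60224474, 0.22160628]), 'eef_rot': array([ 2.60354692e+00,  1.75637208e+00, -2.02508708e-03]), 'wrist_force': array([ 0.24739235, -0.73871841,  0.01446097]), 'ft_torque': array([-0.0503461 ,  0.06696899, -0.01304689]), 'gripper_width': 0.08712345174316533}
```

View pics/top0.png

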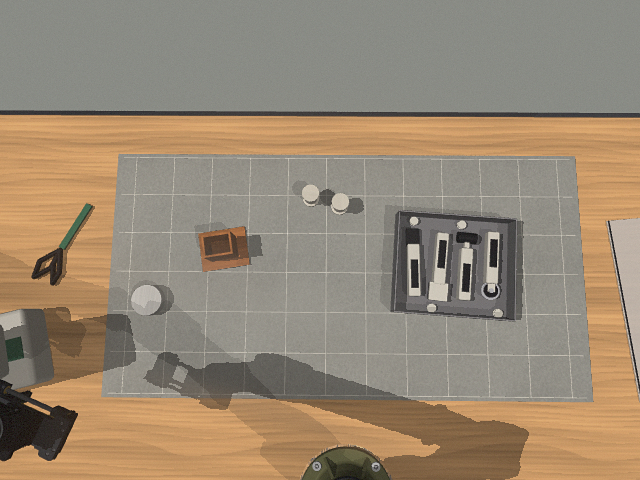

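View pics/scene0.png

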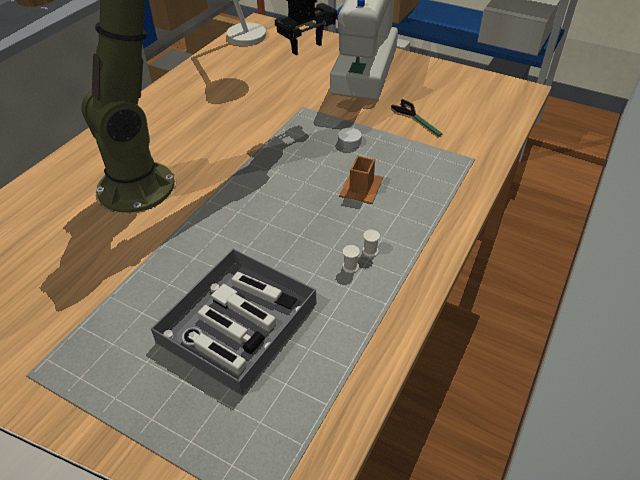

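The top view shows the cutter as the rightmost tool in the bin, with its disc at (491,290) and its handle running from (493,232) to (492,285). The stand well is at (217,244) and slightly turned, the spools are at (311,195) and (340,203), and the tin is at (146,300). Next I'll enlarge the details.

```bash
cat > h.py <<'E'
from station import manip
import numpy as np, cv2
from scipy.spatial.transform import Rotation as Ro
def ray(n,uv):
    c=manip.camera_model(n); f=240/np.tan(np.radians(c["vertical_fov"]/2))
    d=np.array([(uv[0]-c["cx"])/f,(uv[1]-c["cy"])/f,1.])
    R=c["R"]; return -R.T@c["t"], R.T@d
def plane(n,uv,z):
    o,d=ray(n,uv); return o+d*(z-o[2])/d[2]
def proj(n,X):
    c=manip.camera_model(n); f=240/np.tan(np.radians(c["vertical_fov"]/2)); p=c["R"]@X+c["t"]
    return np.array([c["cx"]+f*p[0]/p[2],c["cy"]+f*p[1]/p[2]])
def tri(a,b):
    (o,d),(p,e)=ray("top",a),ray("scene",b)
    s=np.linalg.lstsq(np.c_[d,-e],p-o,rcond=None)[0]
    A,B=o+s[0]*d,p+s[1]*e; return (A+B)/2,np.linalg.norm(A-B)
E
python3 - <<'E'
from h import *
t=cv2.imread("pics/top0.png");s=cv2.imread("pics/scene0.png")
def cr(i,x,y,w,h,k): return cv2.resize(i[y:y+h,x:x+w],None,fx=k,fy=k,interpolation=cv2.INTER_CUBIC)
a=cr(t,470,220,60,100,6)[:,:360]; b=cr(t,190,215,70,60,6)  # 360x600 ; 420x360
c=cr(s,335,150,60,60,4) #240
d=cr(s,165,310,90,70,2)
o=np.zeros((600,800,3),np.uint8); o[:,:360]=a; o[:360,360:780]=b; o[360:600,360:600]=c; o[360:500,600:780]=d
cv2.imwrite("pics/c1.png",o)
for n,im in(("top",t),("scene",s)):
    hsv=cv2.cvtColor(im,cv2.COLOR_BGR2HSV)
    m=((hsv[...,2]>175)&(hsv[...,1]<45)).astype(np.uint8)
    k,l,st,ce=cv2.connectedComponentsWithStats(m)
    for i in range(1,k):
        if 40<st[i,4]<3000: print(n,st[i],ce[i].round(1),[np.round(x,1) for x in cv2.minAreaRect(np.argwhere(l==i)[:,::-1].astype(np.float32))])
E
```

```text
top [160 157  38  16  53] [177.2 159.3] [array([178.5, 164.5]), array([37., 15.]), np.float64(0.0)]
top [285 158  17  32  48] [289.8 168.3] [array([287.7, 170.6]), array([14.8, 33.6]), np.float64(22.8)]
top [302 185  17  21 252] [309.8 193.7] [array([310., 195.]), array([20., 16.]), np.float64(90.0)]
top [235 186  16  26  41] [246.5 197.2] [array([247.7, 199.3]), array([21. , 16.6]), np.float64(57.3)]
top [331 193  32  22 275] [340.3 201.8] [array([343.9, 199.3]), array([18.6, 32.1]), np.float64(46.6)]
top [143 194  48   1  48] [166.5 194. ] [array([166.5, 194. ]), array([47.,  0.]), np.float64(180.0)]
top [479 194  43  11  53] [497.8 196.6] [array([500.1, 199. ]), array([ 8.1, 41.9]), np.float64(87.1)]
top [410 217   8   9  50] [413.6 220.4] [array([413.3, 220.8]), array([7.1, 7.8]), np.float64(45.0)]
top [ 610  218   30  163 2502] [629.4 273.9] [array([624.5, 299. ]), array([162.,  29.]), np.float64(90.0)]
top [457 221   9   8  53] [461.3 224.2] [array([461. , 224.5]), array([7., 8.]), np.float64(90.0)]
top [272 226  26  21  46] [285.6 234.4] [array([284.9, 233.3]), array([19.8, 16
[... 1887 characters left out ...]
] [371.1 234.9] [array([371. , 234.5]), array([11., 16.]), np.float64(90.0)]
scene [343 245  17  12 161] [350.8 250.6] [array([351. , 250.5]), array([11., 16.]), np.float64(90.0)]
scene [232 272  49  25 222] [259.5 286.2] [array([256.1, 284.2]), array([49.2,  8.9]), np.float64(23.2)]
scene [211 284  63  41 535] [235.3 299.7] [array([241.1, 303.4]), array([69.8, 16.3]), np.float64(31.0)]
scene [199 305  47  32 278] [225.1 322.4] [array([222.1, 320.4]), array([49.3, 10.4]), np.float64(30.5)]
scene [189 332  56  36 357] [214.3 347.4] [array([216.3, 348.3]), array([59.4, 11.2]), np.float64(31.4)]
scene [ 64 457  39  19  44] [ 82.7 465.8] [array([ 83., 466.]), array([42.,  1.]), np.float64(25.3)]
```

View pics/c1.png

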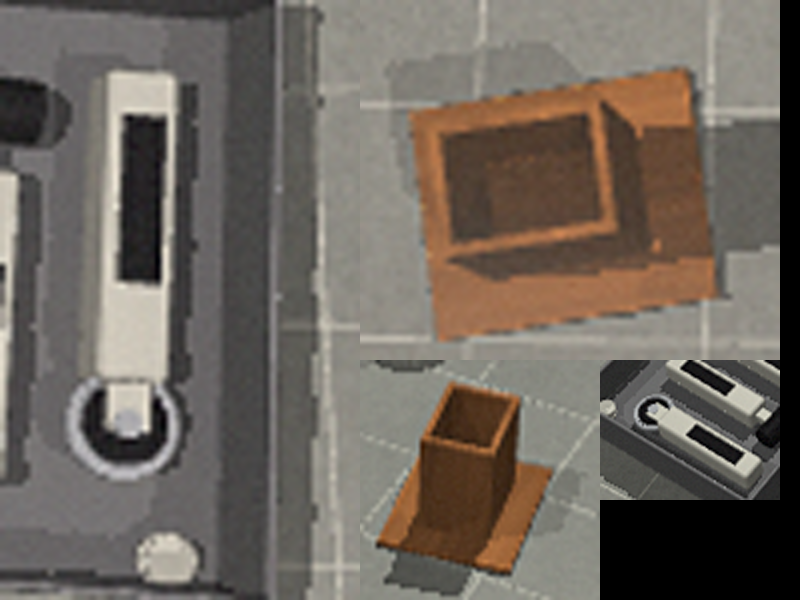

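```bash
python3 - <<'E'
from h import *
np.set_printoptions(precision=4,suppress=True)
print("rim corners ++,+-,--,-+")
T=[(198.8,233.7),(230,231.3),(232.8,253.8),(204.5,258)];S=[(375,159.5),(368.5,172.75),(350.25,170),(358,156)]
P=[]
for a,b in zip(T,S):
    p,e=tri(a,b);P.append(p);print(p,e,plane("top",a,.088),plane("scene",b,.088))
for n,L in(("top",T),("scene",S)):
    q=np.array([plane(n,a,.088) for a in L]); print(n,q.mean(0), "yaw via y-sides", [np.degrees(np.arctan2(-(v)[0],v[1])) for v in(q[0]-q[1],q[3]-q[2])],[np.degrees(np.arctan2(v[1],v[0])) for v in(q[0]-q[3],q[1]-q[2])],[np.linalg.norm(v) for v in(q[0]-q[1],q[3]-q[2],q[0]-q[3],q[1]-q[2])])
# base plate corners, top
B=[(360+52,111),(690,68),(718,297),(440,341)]
q=np.array([plane("top",(190+(x-360)/6,215+y/6),.008) for x,y in B]);print("base",q,q.mean(0))
# cutter strip
t=cv2.imread("pics/top0.png");s=cv2.imread("pics/scene0.png");C={}
for n,im,(x,y,w,h) in(("top",t,(486,235,14,36)),("scene",s,(203,335,40,36))):
    g=cv2.cvtColor(im,cv2.COLOR_BGR2GRAY)[y:y+h,x:x+w]; m=(g<50).astype(np.uint8)
    k,l,st,ce=cv2.connectedComponentsWithStats(m); i=1+st[1:,4].argmax(); C[n]=ce[i]+[x,y]; print(n,st[i],C[n])
print("strip",tri(C["top"],C["scene"]))
for nm,uv in dict(butt=(493.8,232.),neck=(492.3,283.2)).items(): print(nm,plane("top",uv,.035))
print("disc",plane("top",(491,291),.028))
print("bin corners rim",[plane("top",u,.058) for u in((398,211),(521,218),(516,321),(391,312))])
print("spools/tin",[plane("top",u,z) for u,z in(((310.5,194),.063),((340.5,202),.063),((146,298),.033))])
o=manip.observe();print(Ro.from_rotvec(o["eef_rot"]).as_matrix())
E
```

```text
rim corners ++,+-,--,-+
[0.6111 0.3541 0.081 ] 0.006143214680963083 [0.6126 0.3542 0.088 ] [0.6126 0.3431 0.088 ]
[0.6202 0.281  0.0865] 0.0027413571299442973 [0.6188 0.2799 0.088 ] [0.6218 0.2805 0.088 ]
[0.5669 0.2736 0.0812] 0.0030634235228706903 [0.5649 0.2714 0.088 ] [0.5716 0.2673 0.088 ]
[0.5571 0.3414 0.0808] 0.004602456407065225 [0.5544 0.3382 0.088 ] [0.5626 0.3347 0.088 ]
top [0.5877 0.3109 0.088 ] yaw via y-sides [np.float64(4.815398986470486), np.float64(8.89409856076545)] [np.float64(15.41959180638949), np.float64(8.907973221341763)] [np.float64(0.07458310470546958), np.float64(0.06755497980542305), np.float64(0.06029682710463142), np.float64(0.05460134422928753)]
scene [0.5921 0.3064 0.088 ] yaw via y-sides [np.float64(8.428550277395221), np.float64(7.624128061260158)] [np.float64(9.490889001444199), np.float64(14.725392650508237)] [np.float64(0.06330454950466377), np.float64(0.06807049877268537), np.float64(0.050702565000377016), np.float64(0.05196300863330691)]
base [[0.6257 0.3757 0.008 ]
 [0.6451 0.2574 0.008 ]
 [0.547  0.2428 0.008 ]
 [0.5276 0.3596 0.008 ]] [0.5864 0.3089 0.008 ]
top [  4   4   7  28 171] [493.2924 253.1813]
scene [  6   8  27  19 196] [222.2092 351.898 ]
strip (array([ 0.5775, -0.3646,  0.0315]), np.float64(0.0008858528290418312))
butt [ 0.6298 -0.3673  0.035 ]
neck [ 0.5027 -0.3577  0.035 ]
disc [ 0.4839 -0.3562  0.028 ]
bin corners rim [array([ 0.6769, -0.1263,  0.058 ]), array([ 0.6612, -0.4265,  0.058 ]), array([ 0.4124, -0.4009,  0.058 ]), array([ 0.4312, -0.1052,  0.058 ])]
spools/tin [array([0.7173, 0.0892, 0.063 ]), array([0.6975, 0.0153, 0.063 ]), array([0.4604, 0.4919, 0.033 ])]
[[ 0.3745  0.9272 -0.0005]
 [ 0.9272 -0.3745 -0.0016]
 [-0.0016  0.0001 -1.    ]]
```

```bash

python3 -m inch '[-0.3,0.8,-0.6,0,0,0,0, -0.3,0.8,-0.6,0,0,0,0, -0.3,0.8,-0.6,0,0,0,0]'
python3 -m inch '[-0.3,0.8,-0.8,0,0,0,0, -0.3,0.8,-0.8,0,0,0,0, -0.3,0.8,-0.8,0,0,0,0]'
python3 -m inch '[-0.3,0.8,-0.8,0,0,0,0.197, -0.3,0.8,-0.8,0,0,0,0.197, -0.3,0.8,-0.8,0,0,0,0.197]'
python3 -m inch '[-0.3,0.3,-1,0,0,0,0, -0.3,0.3,-1,0,0,0,0, -0.3,0.3,-1,0,0,0,0]'
python3 -m inch '[-0.3,0,-1,0,0,0,0, -0.3,0,-1,0,0,0,0, -0.3,0,-1,0,0,0,0]'
python3 -m inch '[-0.3,0,-1,0,0,0,0, -0.3,0,-1,0,0,0,0, -0.3,0,-1,0,0,0,0, -0.3,0,-1,0,0,0,0]'
```

```text
time_s: 0.35
eef_pos: [0.3294, 0.5381, 0.222]
eef_rot: [2.606, 1.746, 0.001]
wrist_force: [1.8, -0.3, -0.1]
gripper_width: 0.0739
time_s: 0.6
eef_pos: [0.4064, 0.4591, 0.2221]
eef_rot: [2.605, 1.752, -0.001]
wrist_force: [1.6, 0.3, 0.0]
gripper_width: 0.0593
time_s: 0.85
eef_pos: [0.4849, 0.3803, 0.2222]
eef_rot: [2.297, 2.142, -0.001]
wrist_force: [1.2, 0.8, 0.9]
gripper_width: 0.0565
time_s: 1.1
eef_pos: [0.5157, 0.2759, 0.2221]
eef_rot: [2.308, 2.128, -0.003]
wrist_force: [0.7, -0.4, 0.1]
gripper_width: 0.0564
time_s: 1.35
eef_pos: [0.5139, 0.1755, 0.2223]
eef_rot: [2.308, 2.128, -0.004]
wrist_force: [0.3, -0.3, 0.4]
gripper_width: 0.0567
time_s: 1.68
eef_pos: [0.5135, 0.0764, 0.2226]
eef_rot: [2.311, 2.126, -0.002]
wrist_force: [-0.0, 0.0, 0.5]
gripper_width: 0.0563
```

```bash

python3 -m inch '[-0.3,0.1,-1,0,0,0,0, -0.3,0.1,-1,0,0,0,0, -0.3,0.1,-1,0,0,0,0]'
python3 -m inch '[-0.3,0.1,-1,0,0,0,0, -0.3,0.1,-1,0,0,0,0, -0.3,0.1,-1,0,0,0,0]'
python3 -m inch '[-0.3,0.1,-1,0,0,0,0, -0.3,0.1,-1,0,0,0,0, -0.3,0.1,-1,0,0,0,0]'
python3 -m inch '[-0.3,0.1,-1,0,0,0,0, -0.3,0.1,-1,0,0,0,0, -0.3,0.1,-1,0,0,0,0]'
python3 -m inch '[-0.3,0.07,-0.38,-1,0,0,0, -0.3,0.07,-0.38,-1,0,0,0, -0.3,0.07,-0.38,-1,0,0,0, -0.3,0.07,-0.38,-1,0,0,0, -0.3,0.07,-0.38,-1,0,0,0]'
python3 - <<'E'
from h import *
t=manip.snapshot("top")[:,:,::-1];s=manip.snapshot("scene")[:,:,::-1]
a=cv2.resize(t[200:330,380:530],None,fx=2.6,fy=2.6);b=cv2.resize(s[230:400,150:330],None,fx=2.2,fy=2.2)
o=np.zeros((400,800,3),np.uint8);o[:a.shape[0],:a.shape[1]]=a;o[:b.shape[0],400:400+b.shape[1]]=b
cv2.imwrite("pics/c2.png",o);q=manip.observe();print(q["eef_pos"],q["joint_positions"],Ro.from_rotvec(q["eef_rot"]).as_matrix().round(3))
E
```

```text
time_s: 1.93
eef_pos: [0.5233, -0.0225, 0.2225]
eef_rot: [2.306, 2.131, -0.003]
wrist_force: [-0.3, -1.6, 0.0]
gripper_width: 0.0564
time_s: 2.18
eef_pos: [0.533, -0.1229, 0.2226]
eef_rot: [2.306, 2.13, -0.003]
wrist_force: [-0.3, -0.4, -0.8]
gripper_width: 0.0568
time_s: 2.43
eef_pos: [0.5427, -0.2228, 0.2224]
eef_rot: [2.306, 2.13, -0.004]
wrist_force: [-1.3, -0.5, 0.9]
gripper_width: 0.0566
time_s: 2.68
eef_pos: [0.5525, -0.3225, 0.222]
eef_rot: [2.306, 2.132, -0.005]
wrist_force: [-0.6, -1.0, 0.4]
gripper_width: 0.0565
time_s: 3.1
eef_pos: [0.56, -0.3541, 0.121]
eef_rot: [-2.3, -2.135, 0.002]
wrist_force: [0.6, 0.1, 0.7]
gripper_width: 0.0562
[ 0.56195461 -0.35460147  0.12441086] [ 0.09188077  0.45057267  0.56959955  1.55319033 -0.25489288  1.21018886
  2.2038569 ] [[ 0.073  0.997  0.002]
 [ 0.997 -0.073 -0.   ]
 [-0.     0.003 -1.   ]]
```

View pics/c2.png

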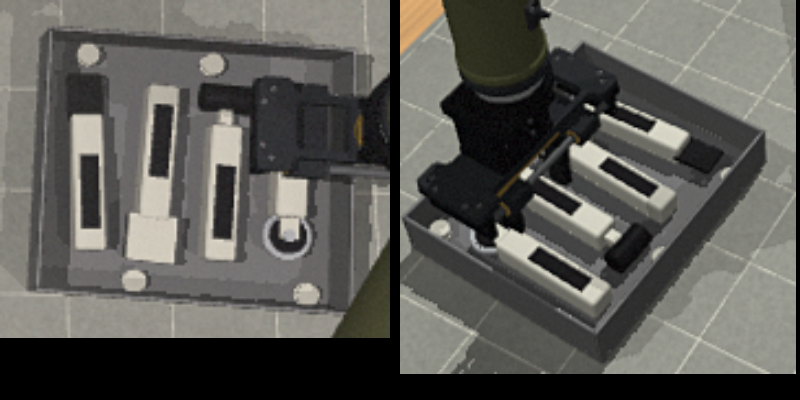

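The gripper is above the cutter handle. In the top crop the disc sits at (290,235), with the handle under the gripper. The jaw yaw matches, so I'll correct y by -6.5 mm and descend.

```bash

python3 -m inch '[-0.3,0,-0.065,-0.5,0,0,0, -0.3,0,-0.065,-0.5,0,0,0, -0.3,0,-0.065,-0.5,0,0,0]'
python3 -m inch '[-0.3,0,0,-0.2,0,0,0, -0.3,0,0,-0.4,0,0,0, -0.3,0,0,-0.6,0,0,0, -0.3,0,0,-0.6,0,0,0]'
python3 -m inch '[1,0,0,0,0,0,0, 1,0,0,0,0,0,0, 1,0,0,0,0,0,0, 1,0,0,0,0,0,0, 1,0,0,0,0,0,0]'
python3 -m inch '[1,0,0,0,0,0,0, 1,0,0,0,0,0,0, 1,0,0,0,0,0,0, 1,0,0,0,0,0,0, 1,0,0,0,0,0,0]'
```

```text
time_s: 3.45
eef_pos: [0.5599, -0.3601, 0.0717]
eef_rot: [-2.299, -2.136, 0.0]
wrist_force: [0.5, 0.5, -0.0]
gripper_width: 0.0565
time_s: 3.78
eef_pos: [0.56, -0.3599, 0.0115]
eef_rot: [-2.299, -2.137, 0.0]
wrist_force: [-0.7, -0.3, 0.0]
gripper_width: 0.0565
time_s: 4.2
eef_pos: [0.5611, -0.3622, 0.014]
eef_rot: [2.301, 2.136, 0.001]
wrist_force: [0.1, -0.0, -1.2]
gripper_width: 0.031
time_s: 4.62
eef_pos: [0.5612, -0.3621, 0.0139]
eef_rot: [2.301, 2.136, 0.002]
wrist_force: [0.5, 1.2, 5.2]
gripper_width: 0.0295
```

```bash

python3 -m inch '[1,0,0,0.3,0,0,0, 1,0,0,0.7,0,0,0, 1,0,0,1,0,0,0, 1,0,0,1,0,0,0]'
python3 -m inch '[1,0,0.2,0.3,0,0,0, 1,0,0.5,0.3,0,0,0, 1,0,0.8,0.3,0,0,0, 1,0,0.8,0.3,0,0,0]'
python3 -m inch '[1,-0.1,0.3,0,0,0,0.05, 1,-0.2,0.6,0,0,0,0.1, 1,-0.3,0.9,0,0,0,0.15, 1,-0.3,1,0,0,0,0.15]'
python3 -m inch '[1,-0.1,0.3,0,0,0,0, 1,-0.2,0.6,0,0,0,0, 1,-0.3,0.9,0,0,0,0, 1,-0.3,1,0,0,0,0]'
python3 -m inch '[1,-0.1,0.3,0,0,0,0, 1,-0.2,0.6,0,0,0,0, 1,-0.3,0.9,0,0,0,0, 1,-0.3,1,0,0,0,0, 1,-0.3,1,0,0,0,0]'
python3 -m inch '[1,0,0.3,-0.3,0,0,0, 1,0,0.32,-0.6,0,0,0, 1,0,0.32,-0.9,0,0,0, 1,0,0.32,-0.9,0,0,0, 1,0,0.32,-0.9,0,0,0]'
python3 - <<'E'
from h import *
t=manip.snapshot("top")[:,:,::-1];s=manip.snapshot("scene")[:,:,::-1]
a=cv2.resize(t[130:350,230:430],None,fx=2,fy=2);b=cv2.resize(s[120:340,150:400],None,fx=1.6,fy=1.6)
o=np.zeros((440,800,3),np.uint8);o[:a.shape[0],:a.shape[1]]=a;o[:b.shape[0],400:400+b.shape[1]]=b
cv2.imwrite("pics/c3.png",o);q=manip.observe();print(q["eef_pos"],q["joint_positions"],Ro.from_rotvec(q["eef_rot"]).as_matrix().round(3))
E
```

```text
time_s: 4.95
eef_pos: [0.5636, -0.3647, 0.1199]
eef_rot: [2.295, 2.13, 0.005]
wrist_force: [0.7, -1.3, 1.1]
gripper_width: 0.03
time_s: 5.28
eef_pos: [0.5621, -0.2735, 0.1418]
eef_rot: [-2.291, -2.143, -0.007]
wrist_force: [0.4, 2.0, -1.8]
gripper_width: 0.0297
time_s: 5.62
eef_pos: [0.5286, -0.1765, 0.1413]
eef_rot: [-2.023, -2.397, -0.002]
wrist_force: [1.0, 0.9, -1.9]
gripper_width: 0.0299
time_s: 5.95
eef_pos: [0.4986, -0.0771, 0.1417]
eef_rot: [-2.028, -2.394, -0.001]
wrist_force: [0.4, -0.2, -1.2]
gripper_width: 0.0301
time_s: 6.37
eef_pos: [0.4703, 0.021, 0.1423]
eef_rot: [-2.029, -2.397, -0.001]
wrist_force: [0.8, -0.6, 0.3]
gripper_width: 0.0299
time_s: 6.78
eef_pos: [0.4696, 0.0481, 0.0515]
eef_rot: [-2.037, -2.39, 0.006]
wrist_force: [0.2, -0.5, -0.8]
gripper_width: 0.0298
[0.47212744 0.04904033 0.05407607] [-0.43963884  0.10562663  0.29398483  2.07599263 -0.03677986  0.96244337
  1.60366476] [[-0.158  0.987  0.002]
 [ 0.987  0.158 -0.   ]
 [-0.     0.002 -1.   ]]
```

View pics/c3.png

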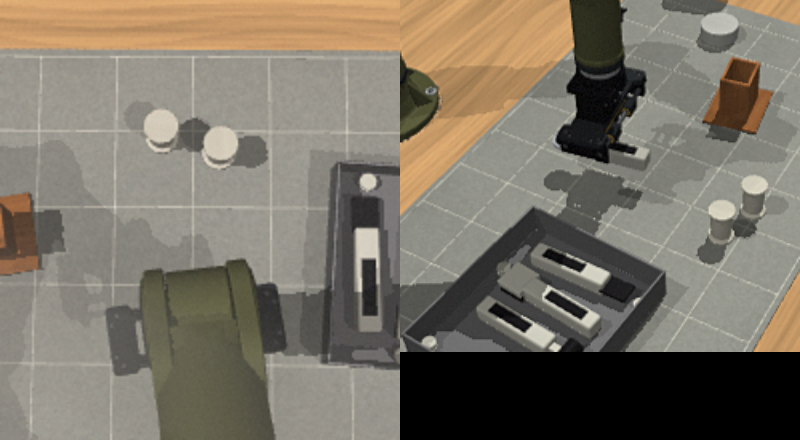

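The cutter is held level, with its handle at scene crop (630,155). I'll lower it to the mat and release.

```bash

python3 -m inch '[1,0,0,-0.2,0,0,0, 1,0,0,-0.35,0,0,0, 1,0,0,-0.43,0,0,0, 1,0,0,-0.435,0,0,0, 1,0,0,-0.435,0,0,0]'
python3 -m inch '[-0.3,0,0,0,0,0,0, -0.3,0,0,0,0,0,0, -0.3,0,0,0,0,0,0, -0.3,0,0,0,0,0,0, -0.3,0,0,0,0,0,0]'
python3 -m inch '[-0.3,0,0,0.3,0,0,0, -0.3,0,0,0.6,0,0,0, -0.3,0,0,1,0,0,0, -0.3,0,0,1,0,0,0]'
python3 -m inch '[-0.3,0.5,0,0.5,0,0.2,0, -0.3,1,0,0.5,0,0.35,0, -0.3,1,0,0.5,0,0.4,0, -0.3,1,0,0.5,0,0.4,0, -0.3,1,0,0.5,0,0.4,0]'
python3 - <<'E'
from h import *
t=manip.snapshot("top")[:,:,::-1];s=manip.snapshot("scene")[:,:,::-1];cv2.imwrite("pics/t4.png",t);cv2.imwrite("pics/s4.png",s)
a=cv2.resize(t[180:360,230:430],None,fx=2,fy=2);b=cv2.resize(s[150:290,200:400],None,fx=2,fy=2)
o=np.zeros((440,800,3),np.uint8);o[:a.shape[0],:a.shape[1]]=a;o[:b.shape[0],400:400+b.shape[1]]=b
cv2.imwrite("pics/c4.png",o);q=manip.observe();print(q["eef_pos"],q["joint_positions"],Ro.from_rotvec(q["eef_rot"]).as_matrix().round(3))
E
```

```text
time_s: 7.3
eef_pos: [0.4716, 0.05, 0.0103]
eef_rot: [2.035, 2.392, 0.002]
wrist_force: [-0.1, 0.1, -0.5]
gripper_width: 0.03
time_s: 7.72
eef_pos: [0.4706, 0.0503, 0.0094]
eef_rot: [2.035, 2.393, 0.001]
wrist_force: [-0.1, 0.9, -0.1]
gripper_width: 0.0533
time_s: 8.05
eef_pos: [0.4753, 0.051, 0.1161]
eef_rot: [2.031, 2.388, 0.016]
wrist_force: [2.0, -0.1, 0.2]
gripper_width: 0.0562
time_s: 8.47
eef_pos: [0.5731, 0.0506, 0.1601]
eef_rot: [-1.721, -2.025, 0.509]
wrist_force: [-0.7, 0.0, -0.2]
gripper_width: 0.0563
[0.57043867 0.04990966 0.14881706] [-0.30347279  0.68605761  0.33009843  1.23310814 -0.19991936  1.84692144
  1.75422527] [[-0.133  0.82  -0.557]
 [ 0.987  0.158 -0.004]
 [ 0.085 -0.55  -0.831]]
```

View pics/c4.png

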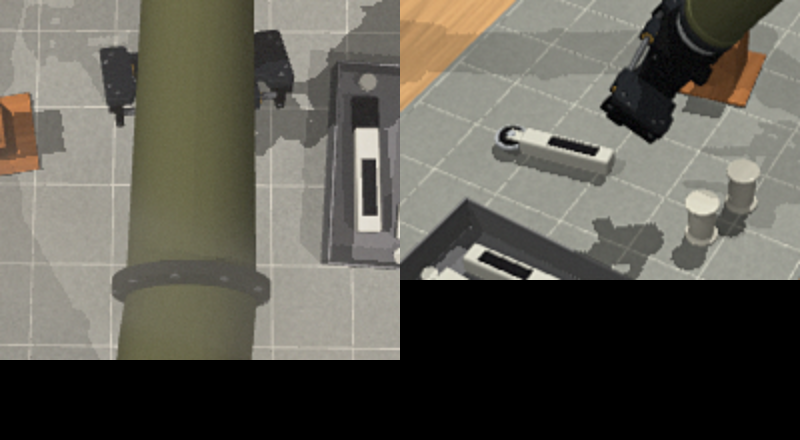

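The cutter lies flat and free on the mat, with its strip at about (573,146) in the scene crop. Now I'll locate it and compute the slanted grasp.

```bash
python3 -m inch '[-0.3,0,0,0,0,0,0, -0.3,0,0,0,0,0,0]'; python3 - <<'E'
from h import *
np.set_printoptions(precision=4,suppress=True)
s=cv2.imread("pics/s4.png");x,y,w,h=245,205,66,40
g=cv2.cvtColor(s,cv2.COLOR_BGR2GRAY)[y:y+h,x:x+w]
k,l,st,ce=cv2.connectedComponentsWithStats((g<60).astype(np.uint8))
for i in range(1,k):
    if st[i,4]>30:
        pts=np.argwhere(l==i)[:,::-1]+[x,y]; W=np.array([plane("scene",p,.031) for p in pts])
        u,sv,vt=np.linalg.svd(W[:,:2]-W[:,:2].mean(0)); print(st[i],ce[i]+[x,y],W.mean(0),np.degrees(np.arctan2(vt[0,1],vt[0,0])),np.ptp(W,0))
m=((g>165)).astype(np.uint8);k,l,st,ce=cv2.connectedComponentsWithStats(m)
for i in range(1,k):
    if st[i,4]>60:
        W=np.array([plane("scene",p,.031) for p in np.argwhere(l==i)[:,::-1]+[x,y]]);print("white",st[i],W.min(0),W.max(0))
q=manip.observe();R=Ro.from_rotvec(q["eef_rot"]);print(q["eef_pos"],R.as_matrix(),q["joint_positions"])
ya=np.radians(9.2);a=np.array([np.cos(ya),np.sin(ya),0])
for th in(36,40):
    t=np.radians(th);X=np.array([-a[1],a[0],0]);Z=-a*np.sin(t)-np.array([0,0,np.cos(t)])
    D=Ro.from_matrix(np.c_[X,np.cross(Z,X),Z]);print(th,"turn",(D*R.inv()).as_rotvec()/(np.pi/2),Z)
E
```

```text
time_s: 8.73
eef_pos: [0.5703, 0.0501, 0.1598]
eef_rot: [-1.724, -2.026, 0.507]
wrist_force: [0.3, -0.1, 0.2]
gripper_width: 0.0563
[57  0  9  8 47] [307.1277 207.6596] [0.5103 0.1281 0.031 ] -34.28911688902162 [0.0335 0.026  0.    ]
[ 5  8 10 10 38] [253.2632 217.5789] [0.4013 0.0246 0.031 ] -60.61540721399173 [0.0299 0.0328 0.    ]
[ 29  14  25   9 100] [286.17 222.81] [0.4904 0.0494 0.031 ] 8.72810736513183 [0.068  0.0226 0.    ]
white [  9   8  53  18 240] [0.3997 0.0234 0.031 ] [0.5445 0.0693 0.031 ]
[0.5703 0.0501 0.1598] [[-0.1344  0.8297 -0.5418]
 [ 0.9871  0.16    0.0001]
 [ 0.0868 -0.5348 -0.8405]] [-0.3057  0.6631  0.332   1.2389 -0.1989  1.8454  1.7538]
36 turn [-0.0605  0.0306  0.0178] [-0.5802 -0.094  -0.809 ]
40 turn [-0.067   0.0746  0.0197] [-0.6345 -0.1028 -0.766 ]
```

```bash

python3 -m inch '[-0.3,-0.3,0.1,-0.3,-0.06,0.03,0.018, -0.3,-0.3,0.1,-0.63,-0.06,0.03,0.018, -0.3,-0.3,0.1,-0.63,-0.06,0.03,0.018, -0.3,-0.3,0.1,-0.63,-0.06,0.03,0.018]'
python3 -m inch '[-0.3,0,0,0,0,0,0, -0.3,0,0,0,0,0,0]'
python3 - <<'E'
from h import *
q=manip.observe();R=Ro.from_rotvec(q["eef_rot"]).as_matrix();print(q["eef_pos"],R.round(3),q["joint_positions"].round(3))
T=np.array([.483,.051,.014]);print("to go",(T-q["eef_pos"])*10)
E
```

```text
time_s: 9.07
eef_pos: [0.5395, 0.0606, 0.0987]
eef_rot: [-1.721, -2.026, 0.656]
wrist_force: [0.2, -0.1, 0.3]
gripper_width: 0.0566
time_s: 9.23
eef_pos: [0.5422, 0.059, 0.0999]
eef_rot: [-1.727, -2.027, 0.652]
wrist_force: [-0.2, 0.4, 0.4]
gripper_width: 0.0566
[0.54219574 0.05899348 0.09988368] [[-0.158  0.802 -0.576]
 [ 0.987  0.129 -0.092]
 [ 0.    -0.583 -0.812]] [-0.372  0.698  0.33   1.334 -0.148  1.765  1.701]
to go [-0.59195742 -0.07993484 -0.85883677]
```

```bash

python3 -m inch '[-0.3,-0.2,-0.03,-0.28,0,0,0, -0.3,-0.4,-0.06,-0.56,0,0,0, -0.3,-0.55,-0.08,-0.79,0,0,0, -0.3,-0.58,-0.08,-0.84,0,0,0, -0.3,-0.58,-0.08,-0.84,0,0,0]'
python3 -m inch '[1,0,0,0,0,0,0, 1,0,0,0,0,0,0, 1,0,0,0,0,0,0, 1,0,0,0,0,0,0, 1,0,0,0,0,0,0]'
python3 -m inch '[1,0,0,0,0,0,0, 1,0,0,0,0,0,0, 1,0,0,0,0,0,0, 1,0,0,0,0,0,0, 1,0,0,0,0,0,0]'
```

```text
time_s: 9.65
eef_pos: [0.4821, 0.0516, 0.0127]
eef_rot: [-1.722, -2.022, 0.658]
wrist_force: [0.6, 0.4, 0.8]
gripper_width: 0.0565
time_s: 10.07
eef_pos: [0.4834, 0.0523, 0.0127]
eef_rot: [-1.722, -2.025, 0.657]
wrist_force: [1.0, -1.0, 0.3]
gripper_width: 0.0311
time_s: 10.48
eef_pos: [0.4832, 0.0523, 0.0126]
eef_rot: [-1.722, -2.025, 0.657]
wrist_force: [3.8, 0.0, 5.4]
gripper_width: 0.0299
```

```bash

python3 -m inch '[1,0,0,0.3,0,0,0, 1,0,0,0.6,0,0,0, 1,0,0,0.9,0,0,0, 1,0,0,1,0,0,0]'
python3 -m inch '[1,0.1,0,0.3,0.013,-0.079,0, 1,0.2,0,0.6,0.026,-0.158,0, 1,0.3,0,0.9,0.04,-0.237,0, 1,0.3,0,1,0.053,-0.316,0, 1,0.3,0,1,0.053,-0.328,0]'
python3 -m inch '[1,0.1,0.1,0.2,0.013,-0.079,0, 1,0.2,0.2,0.3,0.026,-0.158,0, 1,0.3,0.3,0.4,0.04,-0.237,0, 1,0.3,0.4,0.4,0.053,-0.316,0, 1,0.3,0.4,0.4,0.053,-0.328,0]'
python3 -m inch '[1,0.1,0.1,0,0.013,-0.079,0, 1,0.2,0.2,0,0.026,-0.158,0, 1,0.3,0.3,0,0.04,-0.237,0, 1,0.3,0.4,0,0.053,-0.316,0, 1,0.3,0.4,0,0.053,-0.328,0]'
python3 - <<'E'
from h import *
q=manip.observe();R=Ro.from_rotvec(q["eef_rot"]).as_matrix();print(q["eef_pos"],R.round(3),q["joint_positions"].round(3))
E
```

```text
time_s: 10.82
eef_pos: [0.4835, 0.0522, 0.1151]
eef_rot: [-1.723, -2.026, 0.655]
wrist_force: [-0.1, -0.5, -0.0]
gripper_width: 0.0299
time_s: 11.23
eef_pos: [0.5121, 0.0512, 0.2162]
eef_rot: [-1.994, -2.341, 0.11]
wrist_force: [-0.4, -0.5, -0.8]
gripper_width: 0.0297
time_s: 11.65
eef_pos: [0.5368, 0.0936, 0.2467]
eef_rot: [1.838, 2.169, 0.449]
wrist_force: [-1.8, 0.5, -3.2]
gripper_width: 0.0299
time_s: 12.07
eef_pos: [0.5909, 0.1328, 0.2401]
eef_rot: [1.591, 1.852, 0.842]
wrist_force: [0.1, -2.0, -1.9]
gripper_width: 0.0296
[0.59089173 0.1328382  0.24012435] [[-0.147  0.644  0.751]
 [ 0.989  0.103  0.105]
 [-0.009  0.758 -0.652]] [-0.168 -0.297 -0.175  2.301  0.386  0.308  1.046]
```

```bash

python3 -m inch '[1,0,0.3,0,0,0,0, 1,0,0.6,0,0,0,0, 1,0,0.9,0,0,0,0, 1,0,0.9,0,0,0,0, 1,0,0.9,0,0,0,0]'
python3 -m inch '[1,0,0.3,0,0.01,-0.055,0, 1,0,0.6,0,0.01,-0.055,0, 1,0,0.8,0,0.01,-0.055,0, 1,0,0.8,0,0.01,-0.055,0, 1,0,0.8,0,0.01,-0.055,0]'
python3 -m inch '[1,0,0,0,0,0,0, 1,0,0,0,0,0,0]'
python3 - <<'E'
from h import *
np.set_printoptions(precision=4,suppress=True)
q=manip.observe();R=Ro.from_rotvec(q["eef_rot"]);print(q["eef_pos"],R.as_matrix(),q["joint_positions"].round(3))
ya=np.radians(9.2);a=np.array([np.cos(ya),np.sin(ya),0])
t=np.radians(36);X=np.array([-a[1],a[0],0]);Z=a*np.cos(t)-np.array([0,0,np.sin(t)])
D=Ro.from_matrix(np.c_[X,np.cross(Z,X),Z]);print("turn",(D*R.inv()).as_rotvec()/(np.pi/2))
t=manip.snapshot("top")[:,:,::-1];s=manip.snapshot("scene")[:,:,::-1];cv2.imwrite("pics/t5.png",t);cv2.imwrite("pics/s5.png",s)
a=cv2.resize(t[160:310,150:300],None,fx=2.6,fy=2.6);b=cv2.resize(s[70:220,300:450],None,fx=2.6,fy=2.6)
cv2.imwrite("pics/c5.png",np.hstack([a,b]))
E
```

```text
time_s: 12.48
eef_pos: [0.5915, 0.2232, 0.2416]
eef_rot: [1.591, 1.855, 0.839]
wrist_force: [0.3, -1.3, -1.4]
gripper_width: 0.0296
time_s: 12.9
eef_pos: [0.5914, 0.3039, 0.2427]
eef_rot: [1.539, 1.791, 0.914]
wrist_force: [0.6, -0.3, -0.8]
gripper_width: 0.0298
time_s: 13.07
eef_pos: [0.5926, 0.2985, 0.2427]
eef_rot: [1.544, 1.784, 0.91]
wrist_force: [0.8, -0.3, -0.2]
gripper_width: 0.0295
[0.5926 0.2985 0.2427] [[-0.14    0.5762  0.8052]
 [ 0.9901  0.0868  0.1101]
 [-0.0065  0.8127 -0.5827]] [ 0.178 -0.133 -0.897  2.182  1.093  0.444  0.08 ]
turn [0.0035 0.0046 0.0128]
```

View pics/c5.png

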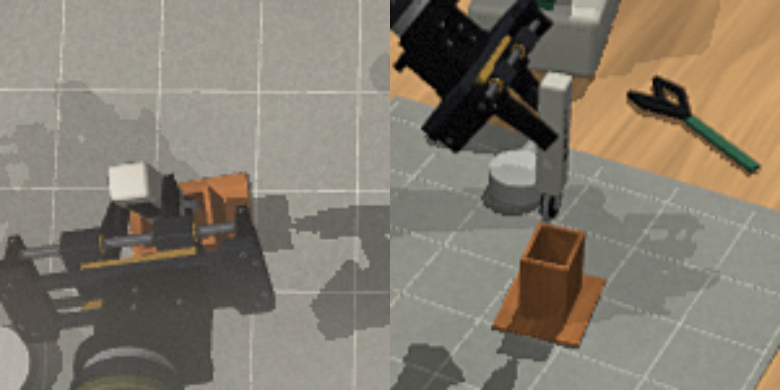

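The cutter is upright in the gripper above the well, with the disc tip at about (548,218) and the butt top at (555,78) in the scene crop. I'll compare the tip and butt positions with the prediction.

```bash
python3 - <<'E'
from h import *
np.set_printoptions(precision=4,suppress=True)
q=manip.observe();R=Ro.from_rotvec(q["eef_rot"]).as_matrix();T=q["eef_pos"];Z=R[:,2]
ya=np.radians(9.2);a=np.array([np.cos(ya),np.sin(ya),0])
G=T-.019*Z;ax=G+.011*a;tip=ax-[0,0,.123];butt=tip+[0,0,.170];print("pred tip",tip,"butt",butt)
for n in("top","scene"):print(n,proj(n,tip),proj(n,butt))
print("butt top-cam at pred z",plane("top",(201.2,230.4),butt[2]),"scene",plane("scene",(300+(557-390)/2.6,70+80/2.6),butt[2]),"tri",tri((201.2,230.4),(300+(557-390)/2.6,70+80/2.6)))
for u in((360.8,153.8),(361,150)):print("tip scene",plane("scene",u,tip[2]))
E
```

```text
pred tip [0.588  0.2987 0.1314] butt [0.588  0.2987 0.3014]
top [217.6954 241.4566] [198.5367 228.9174]
scene [361.0707 153.1972] [363.7007  99.9459]
butt top-cam at pred z [0.5852 0.2935 0.3014] scene [0.5909 0.2959 0.3014] tri (array([0.5879, 0.2957, 0.2996]), np.float64(0.005852623376181023))
tip scene [0.5886 0.2959 0.1314]
tip scene [0.5815 0.3117 0.1314]
```

```bash

python3 -m inch '[1,0.03,0.12,0,0,0,0.012, 1,0.03,0.12,-0.15,0,0,0.012, 1,0.03,0.12,-0.3,0,0,0.012, 1,0.03,0.12,-0.3,0,0,0.012, 1,0.03,0.12,-0.3,0,0,0.012]'
python3 -m inch '[1,0,0,-0.1,0,0,0, 1,0,0,-0.2,0,0,0, 1,0,0,-0.3,0,0,0, 1,0,0,-0.3,0,0,0]'
python3 - <<'E'
from h import *
q=manip.observe();print(q["eef_pos"],Ro.from_rotvec(q["eef_rot"]).as_matrix().round(3))
t=manip.snapshot("top")[:,:,::-1];s=manip.snapshot("scene")[:,:,::-1]
a=cv2.resize(t[190:290,170:270],None,fx=3.9,fy=3.9);b=cv2.resize(s[110:210,310:410],None,fx=3.9,fy=3.9)
cv2.imwrite("pics/c6.png",np.hstack([a,b]))
E
```

```text
time_s: 13.58
eef_pos: [0.5947, 0.3122, 0.2129]
eef_rot: [1.526, 1.804, 0.92]
wrist_force: [-1.0, -0.2, -0.9]
gripper_width: 0.0298
time_s: 13.92
eef_pos: [0.5946, 0.3126, 0.1828]
eef_rot: [1.526, 1.804, 0.921]
wrist_force: [0.5, 0.3, -1.6]
gripper_width: 0.0302
[0.59455465 0.31256574 0.18279084] [[-0.162  0.574  0.803]
 [ 0.987  0.1    0.128]
 [-0.007  0.813 -0.582]]
```

View pics/c6.png

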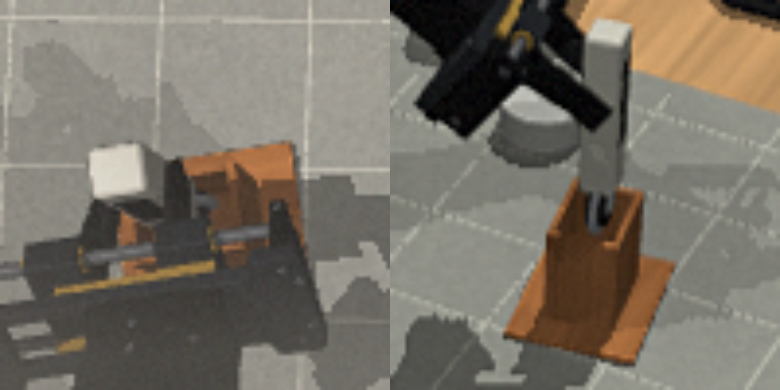

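The disc end is inside the well mouth at scene crop (598,215), roughly centred and clear of the walls. I'll keep lowering and watch the wrist force.

```bash

python3 -m inch '[1,0,-0.02,-0.12,0,0,0, 1,0,-0.02,-0.24,0,0,0, 1,0,-0.02,-0.36,0,0,0, 1,0,-0.02,-0.46,0,0,0, 1,0,-0.02,-0.46,0,0,0]'
python3 -m inch '[1,0,0,-0.04,0,0,0, 1,0,0,-0.08,0,0,0, 1,0,0,-0.12,0,0,0, 1,0,0,-0.12,0,0,0]'
python3 -m inch '[1,0,0,-0.03,0,0,0, 1,0,0,-0.05,0,0,0, 1,0,0,-0.05,0,0,0]'
```

```text
time_s: 14.43
eef_pos: [0.5945, 0.311, 0.1368]
eef_rot: [1.526, 1.805, 0.921]
wrist_force: [-0.6, -0.5, -1.7]
gripper_width: 0.0298
time_s: 14.77
eef_pos: [0.5947, 0.3115, 0.1257]
eef_rot: [1.525, 1.804, 0.923]
wrist_force: [0.0, 0.5, -1.3]
gripper_width: 0.0298
time_s: 15.02
eef_pos: [0.5946, 0.3116, 0.1206]
eef_rot: [1.525, 1.804, 0.923]
wrist_force: [-0.4, -0.4, -1.5]
gripper_width: 0.0298
```

No contact with the floor yet, and the predicted tip is about 1 mm above it. I'll continue in small steps.

```bash

python3 -m inch '[1,0,0,-0.02,0,0,0, 1,0,0,-0.02,0,0,0]'
python3 -m inch '[1,0,0,-0.02,0,0,0, 1,0,0,-0.02,0,0,0]'
```

```text
time_s: 15.18
eef_pos: [0.5946, 0.3117, 0.1187]
eef_rot: [1.525, 1.804, 0.923]
wrist_force: [-0.6, -0.0, -0.6]
gripper_width: 0.0297
time_s: 15.35
eef_pos: [0.595, 0.3119, 0.1175]
eef_rot: [1.524, 1.803, 0.924]
wrist_force: [-0.8, -0.3, 0.6]
gripper_width: 0.0296
```

```bash

python3 -m inch '[1,0,0,-0.02,0,0,0, 1,0,0,-0.02,0,0,0, 1,0,0,-0.02,0,0,0]'
python3 - <<'E'
from h import *
t=manip.snapshot("top")[:,:,::-1];s=manip.snapshot("scene")[:,:,::-1]
a=cv2.resize(t[190:290,170:270],None,fx=3.9,fy=3.9);b=cv2.resize(s[110:210,310:410],None,fx=3.9,fy=3.9)
cv2.imwrite("pics/c7.png",np.hstack([a,b]))
E
```

```text
time_s: 15.6
eef_pos: [0.596, 0.3124, 0.1173]
eef_rot: [1.521, 1.801, 0.926]
wrist_force: [-2.1, -1.4, 6.6]
gripper_width: 0.0295
```

View pics/c7.png

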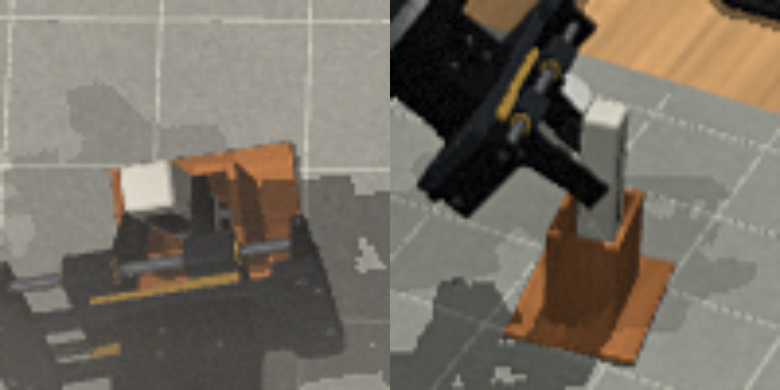

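The wrist force of 6.6 N upward and the stalled z show floor contact, and the cutter stands upright in the well at scene crop (605,170). I'll check the height of the butt end, then release.

```bash
python3 - <<'E'
from h import *
print(tri((207.9,238.2),(365.1,137.7)),"expect butt z .178")
E
python3 -m inch '[-0.3,0,0,0,0,0,0, -0.3,0,0,0,0,0,0, -0.3,0,0,0,0,0,0, -0.3,0,0,0,0,0,0, -0.3,0,0,0,0,0,0]'
python3 -m inch '[-0.3,-0.2,-0.03,0.15,0,0,0, -0.3,-0.4,-0.06,0.3,0,0,0, -0.3,-0.6,-0.1,0.44,0,0,0, -0.3,-0.8,-0.13,0.58,0,0,0, -0.3,-0.8,-0.13,0.58,0,0,0]'
python3 -m inch '[-0.3,-0.2,-0.03,0.2,0,0,0, -0.3,-0.4,-0.06,0.5,0,0,0, -0.3,-0.4,-0.06,0.8,0,0,0, -0.3,-0.4,-0.06,0.8,0,0,0, -0.3,-0.4,-0.06,0.8,0,0,0]'
python3 - <<'E'
from h import *
t=manip.snapshot("top")[:,:,::-1];s=manip.snapshot("scene")[:,:,::-1]
a=cv2.resize(t[150:350,120:520],None,fx=2,fy=2);b=cv2.resize(s[110:210,310:410],None,fx=2,fy=2);c=cv2.resize(s[220:400,150:420],None,fx=1.1,fy=1.1)
o=np.zeros((600,800,3),np.uint8);o[:400]=a;o[400:,:200]=b;o[400:400+c.shape[0],200:200+c.shape[1]]=c[:200]
cv2.imwrite("pics/c8.png",o)
E
```

```text
(array([0.59020046, 0.31166785, 0.17564515]), np.float64(0.0033168606746684075)) expect butt z .178
time_s: 16.12
eef_pos: [0.5946, 0.3116, 0.1147]
eef_rot: [1.525, 1.804, 0.923]
wrist_force: [-0.8, -0.3, 0.2]
gripper_width: 0.0533
time_s: 16.53
eef_pos: [0.5136, 0.2998, 0.1782]
eef_rot: [1.516, 1.798, 0.93]
wrist_force: [0.4, 1.2, 0.8]
gripper_width: 0.0565
time_s: 16.95
eef_pos: [0.4893, 0.2987, 0.2377]
eef_rot: [1.511, 1.78, 0.938]
wrist_force: [0.5, 0.4, -0.2]
gripper_width: 0.0564
```

View pics/c8.png

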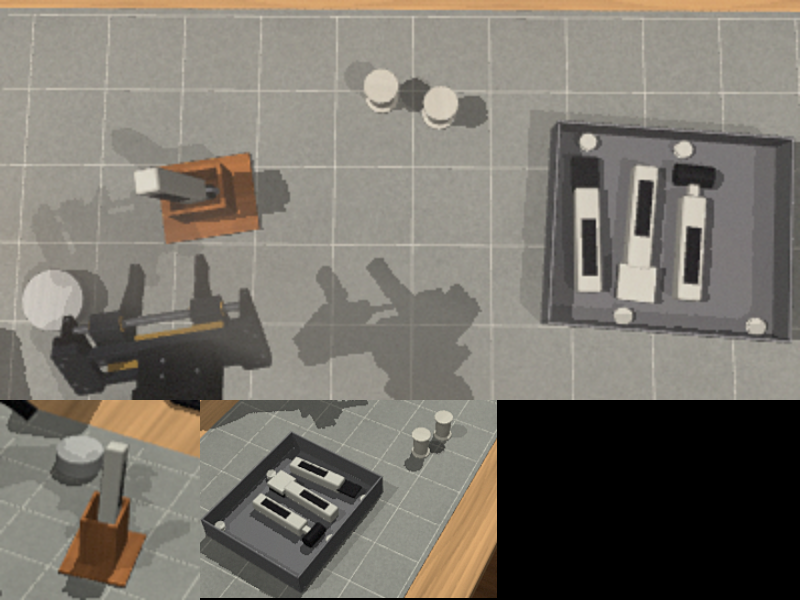

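```bash
python3 -m inch '[-0.3,0,0,0,0,0,0, -0.3,0,0,0,0,0,0, -0.3,0,0,0,0,0,0]'
python3 - <<'E'
from h import *
p,e=tri((195,240.5),(368.5,133.5));print(p,e)
s=manip.snapshot("scene")[:,:,::-1];import os
b=np.array(p)-[.5885,.3085,.008];print("lean deg if tip centred",np.degrees(np.arctan2(np.hypot(b[0],b[1]),b[2])),np.linalg.norm(b))
t=manip.snapshot("top")[:,:,::-1]
cv2.imwrite("pics/c9.png",np.hstack([cv2.resize(t[200:290,170:270],None,fx=3.9,fy=3.9),cv2.resize(s[120:210,310:410],None,fx=3.9,fy=3.9)]))
E
```

```text
time_s: 17.3
eef_pos: [0.4894, 0.2978, 0.2363]
eef_rot: [1.513, 1.78, 0.936]
wrist_force: [0.5, -0.8, 0.0]
gripper_width: 0.0563
[0.58614101 0.34171498 0.16918832] 0.003997327523273795
lean deg if tip centred 11.672100305110826 0.16459183912769276
```

View pics/c9.png

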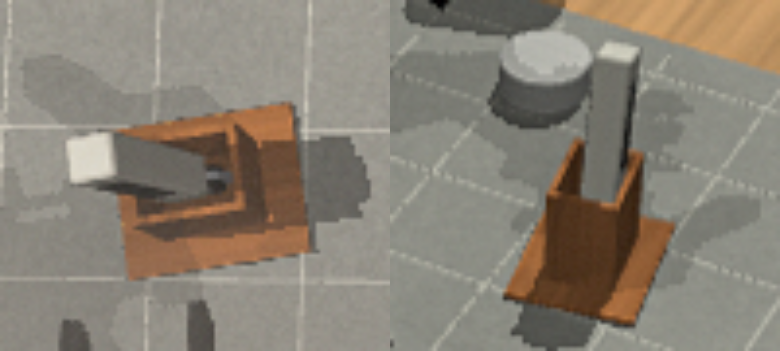

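The cutter stands in the well, leaning about 12° against the rim, which is within the 25° limit, and it is at rest. The gripper is clear, so I'm handing in.

```bash
python3 -c "
from station import manip
print(manip.job_done())"
```

```text
the job is handed in; nothing more can be done
None
```

The rotary cutter is standing disc end down in the well of the stand, released, and I handed the job in at about 17 s of the 61 s allowed. No verdict was reported.

- **Moves:** I took the cutter from the right-hand slot of the bin, laid it flat on the mat and let go. I then picked it up again with the fingers slanted about 36°, turned it upright and lowered it until it touched the well floor. The upward wrist force there was 6.6 N. Only then did I open the fingers and back away.
- **Cutter height:** while I still held it, two views put the butt end at z = 0.176 m, against 0.178 m expected with the disc on the floor.
- **Cutter lean:** after release it tipped to rest against the rim, about 12° from upright assuming the tip is centred; the limit is 25°. I could not see the disc end inside the well directly.
- **Other things:** the last picture shows the roller, brush and creaser in the bin. The spools and tin look unmoved; I judged that by eye.
- **Disagreement:** the two cameras differed by about 4–5 mm on the stand's centre. I used a point between them, and the disc went in without touching the walls.

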